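# Clamp the bearing block, find the shaft's flat and hold the collar on it

## Robot

A 6-joint arm with a two-finger parallel gripper is mounted at the origin on the work surface. World frame = base frame: x ahead of the robot, y to its left, z up, the work surface at z = 0. Lengths are in m, angles in rad, forces in N, time in s.
With the tool pointing down it reaches from about 0.3 to 0.85 m from the base axis. Payload 4.2 kg.
Tool frame: the origin (TCP) lies on the centre line of the jaws, within the pads' length; the fingertips stand 19 mm ahead of it and the grasp point (between the pads) is the TCP; z points along the fingers, y is the line along which they close (so a half turn about z gives the same grasp; the last joint's range is limited). The gripper opens to 91 mm and grips with 3 to 60 N. Pads are 32 mm wide; open, the fingers measure 118 mm over their backs; the gripper's body (76 mm by 178 mm) begins 60 mm behind the grasp point.
Start: joints at [1.191, 0.32, 1.565, -0, 1.257, -0.02], TCP at [0.202, 0.538, 0.233] pointing down, gripper open.
Joint ranges: [-3.11, 3.11], [-0.84, 2.01], [0.21, 2.61], [-1.34, 4.49], [0.05, 2.63], [-2.56, 2.56]. Speed limits (rad/s): [2.57, 2.57, 3.14, 3.14, 3.14, 3.14].

## Interface

Orientations are given as a rotation vector (axis times angle).
In Python, from workcell import robot, viewer gives the robot as it stands.
- The arm moves only by the tool arm_command, never from a script. Its argument "targets" is a list that holds one entry, the list of rows, each a list of 7 numbers: the turn, a rotation vector about the tool's x, y, z each as a share of 60 degrees, from -1 to 1, then the shift along the tool's x, y, z each as a share of 0.4 m, from -1 to 1, then the opening, from 0 (shut) to 1 (fully open). A call has 1 to 12 rows; each row is the pose to reach, as a shift and turn from the pose commanded when the call began, along the tool's axes at that moment; what a row does not reach only later rows make up. A row lasts 1/12 s, in which the tool goes at most 41.7 mm and 7.16 degrees, less where a joint would pass 70% of its speed; a pose out of reach is approached as far as the arm can. A call with a number of a shift or a turn outside -1 to 1 is refused whole. A call with a gripper value outside its range is refused whole. The fingers move at their own pace and stop on an object; "squeeze" is the grip in N (left out, the last holds). Time passes only in rows, so rows that repeat a pose let the fingers close. It gives the time, the measured TCP pose, the force, the opening and the grip force at its end, in the units of the state.
- robot.get_state(): the state, without advancing time (a new reading comes with each control period).
- viewer.camera(name): name is "scene" or "top"; returns (picture, depth): 480x640x3 uint8, blue, green, red; 480x640 float32, m along the optical axis (not along the pixel's ray), 0 where there is no reading.
- viewer.camera_params(name): a dict with "mtx" (3x3 intrinsics, pixels), "T" (4x4, takes a point from camera to world coordinates). Camera axes: x right, y up, looking along -z (the intrinsics and any distortion apply to the point x, -y, -z); pixel columns grow to the right and rows downward; lengths in m; the calibration is good to about 2 mm. A picture is of the moment at which its call begins. camera_params takes no time and is no camera call.
- robot.hand_in(): hands the job in; it is judged then, once.
The state is a dict: "t": time; "qpos": joint angles; "dq": joint speeds; "effort": joint torques, N m; "eef_pos": TCP position; "orientation": TCP orientation; "ft_force": force on the tool from outside, world axes, zero at the start; "torque": the same for the moment, N m; "gripper_width": finger opening in m; "finger_force": force on a finger pad.
Only numpy, scipy, OpenCV 4.12 (cv2) and the standard library are available. Lean on these libraries where they do the work, as an engineer would, in place of code of your own. Each camera call takes 0.05 s, during which the arm holds its last target. There are 200 camera calls.

## Task

Swing the vise crank clockwise until the sliding jaw has the bearing block clamped tight. Then turn the upright shaft by its flatted end with your fingers until the flat faces the same way as the collar's set screw, take hold of the collar by its rim and raise it until it sits level with the flat, wholly within the flat's length. Finish holding the collar up there with the block still clamped and the flat still under the screw (it drops if let go), and leave the other things on the bench where they are.

Things in the scene. Friction and masses are not known exactly. Their poses are not given: they have to be found in the camera images.
- vise: Blue steel vise bolted to the bench, base 100 (x) by 300 (y) by 30 mm; its top, the bed, carries the block. Origin: on the bench surface, 30 mm in +y from the fixed jaw's face; the base runs 95 mm to -y and 205 mm to +y of it. y runs from the fixed jaw (-y end) to sliding jaw and crank (+y end); z up. Jaw tops are 68 mm above the bench.
- jaw: Sliding jaw of the vise, 90 mm wide, 36 mm high; origin at the bottom middle of its gripping face. It slides along the vise's -y towards the block, 6 mm per rad of crank turn. It starts 70 mm from the fixed jaw and the block is 60 mm wide, so it clamps after about 1.7 rad of cranking. Friction keeps it where it is left.
- crank (a joint): Turn of the vise's crank about the vertical axis through crank_axis, rad: 0 at the start (open), grows clockwise seen from above, to 2.4 at most. It takes about 6 N at the knob until the jaw meets the block, then stiffens; 12 to 18 N along the arc at the knob clamps tight, and it stays tight when let go.
- crank_axis (a point): Point on the crank's vertical pivot axis, at the vise's tail, 75 mm above the bench.
- knob (a point): Upright black crank knob, 20 mm thick, 48 mm tall, free to spin on its pin, 70 mm from the pivot axis. The point is on its axis at grip height, 104 mm above the bench; the knob runs from 78 to 126 mm, above the steel crank arm (16 mm wide). At the start it lies (-48, +51) mm from the pivot in the vise's x and y.
- block: Loose aluminium bearing block, 60 x 60 x 50 mm, about 0.9 kg, on the vise bed between the jaws, square to them within a few degrees. Origin: centre of its underside, 30 mm above the bench; z up. On its top (80 mm above the bench) is a brass boss 34 mm wide, 12 mm high; the shaft stands on its z axis. The collar's set screw points along its +x.
- shaft (a joint): Turn of the shaft in the block about the block's z, rad, counter-clockwise seen from above, no end stop: 0 when the flat faces the collar's set screw (block's +x). Starts between 0.7 and 2.5. Turning takes about 0.06 N m, and it stays where it is left.
- dee_end: Steel upper end of the shaft: 24 mm round with one flat 8 mm from the axis, so 20 mm across flat and back. It runs from 116 to 154 mm above the bench. Origin: on the axis at half the flat's length, 135 mm above the bench; x is the flat's outward normal. Fingers closed on flat and back read 20 mm, not 24; firm pressing lines the flat up with the pad.
- collar: Dark steel collar on the shaft: 44 mm wide, 22 mm high, 0.2 to 0.35 kg. Origin: its centre, at rest 103 mm above the bench (its underside clears the block's top by 12 mm). x points along the set screw, 12 mm thick, 10 mm proud of the rim. A tongue opposite, 5 mm proud, runs in the block: it slides up, cannot turn, and drops when let go. Raised 32 mm it is level with dee_end's origin.
- spare_collar: Bystander: loose dark steel ring, 42 mm wide, 18 mm high, on the bench on the robot's side of the vise.
- nozzle: Bystander: copper torch nozzle standing up, 22 mm wide, 62 mm high, beyond the vise.
- tube: Bystander: square steel tube offcut, 90 by 40 by 40 mm, beyond the vise.
- magnet: Bystander: flat six-sided red welding magnet, 110 by 70 by 16 mm, to the left.
- hammer: Bystander: hammer lying to the right, 260 mm long.
- brush: Bystander: wooden brush lying at the far left, 200 mm long.
- spray: Bystander: grey spray can, 60 mm wide, 190 mm high, far right.
Mind the look-alikes: they are no part of the job. Of the things shaped like the block, the aluminium one is meant.

How it is judged:
By the outcome, as a careful person would: the job done as asked, in the order asked, and still so for the second after the job is handed in, while the arm keeps its last pose, push and grip.
It also fails if it takes over 72 s, if anything falls off the work surface, if the arm or the gripper's body presses on something with over 40 N, if the wrist force passes 120 N, or if a joint passes its speed limit or range.

## Working session

There is one attempt and no reset: what is moved stays moved. The work goes in short steps, Python scripts to look and compute and a tool call to move; the robot and the scene stay as the last step left them, time stands still between calls to the robot, and variables do not carry over. Pictures are saved under pics/ and viewed, at most 10 in all, crops included, and the job is handed in when it is done.

Besides the shell and the picture viewer there is one more tool, called as name(argument=value, ...), one argument or row to a line, values as JSON. arm_command: Moves the arm, as the interface text tells. Shift numbers are shares of 0.4 m and turn numbers shares of 60 degrees, none past 1 either way. Its arguments: {"type":"object","properties":{"targets":{"type":"array","items":{"type":"array","items":{"type":"array","items":{"type":"number","minimum":-1,"maximum":1}}}},"squeeze":{"type":"number"}},"required":["targets"]}

```bash
ls; mkdir -p pics
python3 - <<'E'
from workcell import robot, viewer
import cv2, numpy as np
for n in ("scene","top"):
    p,d=viewer.camera(n); cv2.imwrite(f"pics/{n}0.png",p); np.save(f"pics/{n}0.npy",d)
    c=viewer.camera_params(n); print(n,np.round(c["mtx"],1).tolist(),np.round(c["T"],3).tolist(),[k for k in c])
s=robot.get_state(); print({k:np.round(v,3).tolist() for k,v in s.items()})
E
```

```text
pics
scene [[510.1, 0.0, 315.9], [0.0, 510.1, 237.2], [0.0, 0.0, 1.0]] [[0.847, -0.352, 0.398, 0.945], [0.531, 0.538, -0.655, -0.676], [0.016, 0.766, 0.642, 0.774], [0.0, 0.0, 0.0, 1.0]] ['mtx', 'T']
top [[437.6, 0.0, 318.2], [0.0, 437.6, 236.2], [0.0, 0.0, 1.0]] [[-0.013, 0.987, -0.161, 0.388], [-1.0, -0.008, 0.029, 0.02], [0.027, 0.161, 0.987, 0.99], [0.0, 0.0, 0.0, 1.0]] ['mtx', 'T']
{'t': 0.1, 'qpos': [1.191, 0.32, 1.566, -0.0, 1.257, -0.02], 'dq': [0.001, -0.002, -0.002, -0.0, -0.002, 0.001], 'effort': [0.0, -41.333, -23.251, 0.073, 0.042, -0.0], 'eef_pos': [0.202, 0.538, 0.232], 'orientation': [-0.562, -3.091, 0.003], 'ft_force': [-0.227, 0.459, 0.092], 'torque': [-0.017, -0.011, 0.031], 'finger_force': 0.0, 'gripper_width': 0.091}
```

View pics/scene0.png

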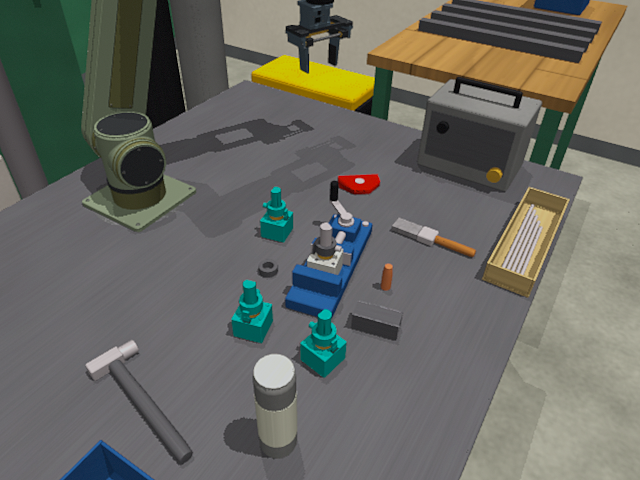

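View pics/top0.png

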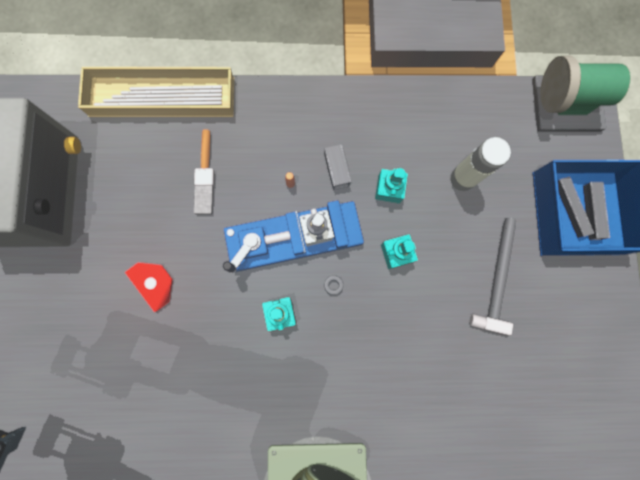

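The images show one aluminium block in the blue vise: top (317,225), scene (325,250). The look-alikes are the teal blocks at top (279,315), (392,185), (400,250), or scene (276,217), (323,345), (252,312). The spare ring is at top (333,286). I choose the aluminium one. The knob is the black post at top (229,266), scene (334,190).

```bash
cat > h.py <<'E'
from workcell import robot, viewer
import cv2, numpy as np
from scipy.spatial.transform import Rotation as R
def pts(n,d,P=None):
    """world points for every pixel from depth"""
    P=P or viewer.camera_params(n); K=P["mtx"]; T=P["T"]
    v,u=np.mgrid[:d.shape[0],:d.shape[1]]
    c=np.stack([(u-K[0,2])/K[0,0]*d,-(v-K[1,2])/K[1,1]*d,-d],-1)
    return c@T[:3,:3].T+T[:3,3]
def ray(n,u,v,z):
    P=viewer.camera_params(n);K=P["mtx"];T=P["T"]
    r=T[:3,:3]@np.array([(u-K[0,2])/K[0,0],-(v-K[1,2])/K[1,1],-1]); o=T[:3,3]
    return o+r*(z-o[2])/r[2]
def proj(n,p):
    P=viewer.camera_params(n);K=P["mtx"];T=P["T"]
    c=T[:3,:3].T@(np.asarray(p)-T[:3,3]); return K[0,0]*c[0]/-c[2]+K[0,2], K[1,1]*c[1]/c[2]+K[1,2]
def crop(n,p,u0,v0,u1,v1,f,k=5):
    cv2.imwrite(f"pics/{f}.png",cv2.resize(p[v0:v1,u0:u1],None,fx=k,fy=k,interpolation=cv2.INTER_CUBIC))
E
python3 - <<'E'
from h import *
for n,box in (("top",(215,190,375,280)),("scene",(280,170,380,320))):
    p=cv2.imread(f"pics/{n}0.png"); d=np.load(f"pics/{n}0.npy"); W=pts(n,d)
    u0,v0,u1,v1=box
    crop(n,p,*box,n+"c",5 if n=="top" else 4)
    hsv=cv2.cvtColor(p,cv2.COLOR_BGR2HSV); m=np.zeros(d.shape,bool); m[v0:v1,u0:u1]=1
    blue=m&(hsv[...,0]>100)&(hsv[...,0]<125)&(hsv[...,1]>130)
    a=W[blue]; a=a[(a[:,2]>.024)&(a[:,2]<.036)]
    if n=="top":
        g=W[blue&(W[...,2]>.015)][:,:2]
        r=cv2.minAreaRect((g*1000).astype(np.float32)); print("base rect",r)
    dark=m&(hsv[...,2]<60)&(W[...,2]>.085)
    k=W[dark]; print(n,"dark n",len(k),k.mean(0) if len(k) else 0, k.min(0),k.max(0))
    for lo,hi in ((.148,.16),(.108,.119),(.077,.084),(.064,.071)):
        s=m&(W[...,2]>lo)&(W[...,2]<hi); q=W[s]
        if len(q): print(n,lo,hi,len(q),"mean",q.mean(0).round(4),"min",q.min(0).round(4),"max",q.max(0).round(4))
E
```

```text
base rect ((491.8173522949219, 35.41973876953125), (209.2265167236328, 295.453369140625), 11.924118995666504)Traceback (most recent call last):
  File "<stdin>", line 13, in <module>
    return umr_minimum(a, axis, None, out, keepdims, initial, where)
ValueError: zero-size array to reduction operation minimum which has no identity
```

View pics/topc.png

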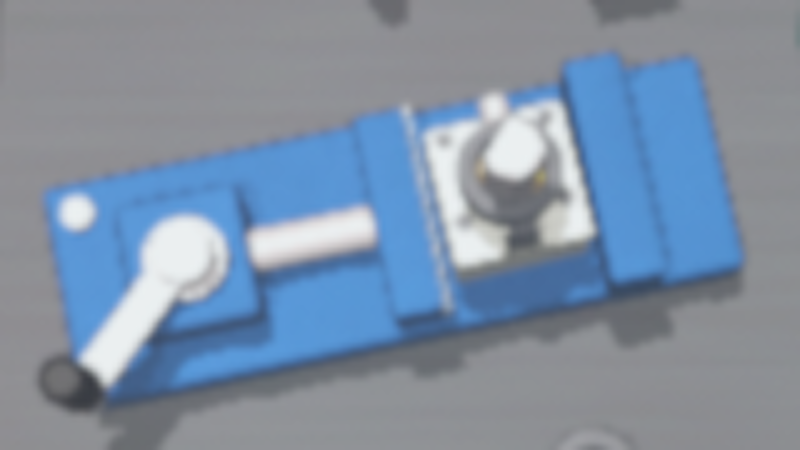

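Run:
```python
from h import *
c=lambda x,y:(215+x/5,190+y/5)
C=[ray("top",*c(*q),.03) for q in ((45,190),(700,58),(742,265),(105,402))]
for q in C: print("corner",q.round(4))
print("len",np.linalg.norm(C[0]-C[1]),np.linalg.norm(C[3]-C[2]),"w",np.linalg.norm(C[0]-C[3]),np.linalg.norm(C[1]-C[2]))
y=C[0]-C[1]+C[3]-C[2]; yaw=np.arctan2(-y[0],y[1]); print("yaw deg",np.degrees(yaw))
x=np.array([np.cos(yaw),np.sin(yaw),0]);yy=np.array([-np.sin(yaw),np.cos(yaw),0])
o=np.mean(C,0)-.055*yy; print("vise origin",o.round(4))
k=ray("top",*c(60,378),.126);pv=ray("top",*c(182,250),.08);de=ray("top",*c(517,148),.154)
print("knob",k.round(4),"piv",pv.round(4),"k-p in vise",(k-pv)@x,(k-pv)@yy,"dee",de.round(4),"rel",(de-o)@x,(de-o)@yy)
print("piv rel",(pv-o)@x,(pv-o)@yy)
n="scene"; p=cv2.imread("pics/scene0.png"); crop(n,p,280,170,380,320,"scenec",4)
for q in (k,pv,de): print(proj("scene",q))
d=np.load("pics/top0.npy"); W=pts("top",d)
for u,v in ((227,266),(251,240),(318,220),(304,217),(350,240),(500,400)): print((u,v),W[v,u].round(4))
```

```text
corner [0.5646 0.201  0.03  ]
corner [ 0.623  -0.0919  0.03  ]
corner [ 0.5284 -0.1082  0.03  ]
corner [0.4703 0.1728 0.03  ]
len 0.29861932307161926 0.2869311527957658 w 0.09846288990510083 0.09602176964461155
yaw deg 11.477239285907102
vise origin [ 0.5575 -0.0105  0.03  ]
knob [0.4717 0.1754 0.126 ] piv [0.5294 0.1339 0.08  ] k-p in vise -0.04833195181234786 0.05216305796733624 dee [ 0.5571 -0.0049  0.154 ] rel 0.0006809304960991523 0.005524455068826395
piv rel 0.0011958892264790782 0.1470545301189127
(np.float64(333.816750146045), np.float64(181.12859425103))
(np.float64(345.818678216795), np.float64(214.90282044380245))
(np.float64(325.08167485778574), np.float64(225.7533504521691))
(227, 266) [0.471  0.1757 0.1244]
(251, 240) [0.5298 0.135  0.0779]
(318, 220) [ 0.5561 -0.0041  0.1547]
(304, 217) [0.5773 0.0233 0.0828]
(350, 240) [ 0.5351 -0.0783  0.0316]
(500, 400) [ 0.1841 -0.4003  0.0027]
```

Run:
```python
from h import *
p=cv2.imread("pics/scene0.png"); a=cv2.resize(p[215:275,290:365],None,fx=8,fy=8,interpolation=cv2.INTER_CUBIC)
b=cv2.resize(p[172:240,322:362],None,fx=5,fy=5,interpolation=cv2.INTER_CUBIC)
h=max(a.shape[0],b.shape[0]); im=np.zeros((h,a.shape[1]+b.shape[1],3),np.uint8); im[:a.shape[0],:a.shape[1]]=a; im[:b.shape[0],a.shape[1]:]=b
print(im.shape); cv2.imwrite("pics/sc2.png",im)
```

```text
(480, 800, 3)
```

View pics/sc2.png

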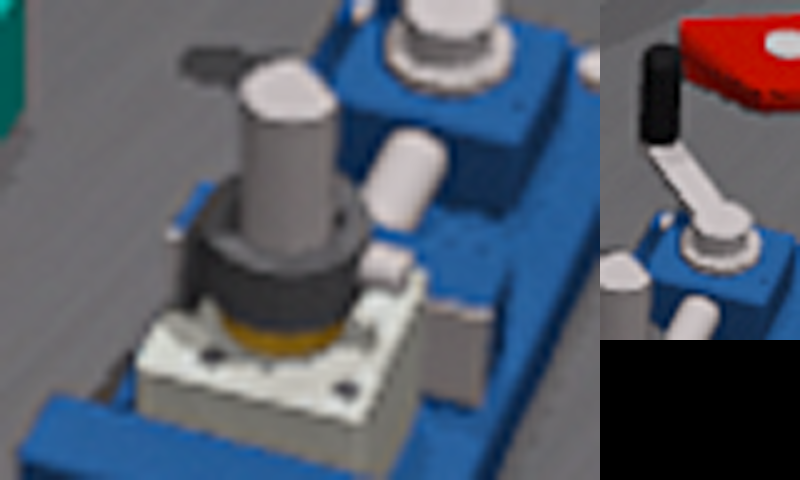

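The scene view agrees with the top view. The knob's black post, the pivot hub, and the dee end above the dark collar with the screw to the right all reproject within about 2 px. I'll move to the knob now.

```bash
cat >> h.py <<'E'
def plan(wps,pose=None):
    """shares (turn z, shift x y z) from the present pose to world (x,y,z,yaw deg of tool y)"""
    s=robot.get_state(); r=R.from_rotvec(s["orientation"]).as_matrix(); p=np.array(s["eef_pos"])
    f0=np.degrees(np.arctan2(r[1,1],r[0,1])) 
    if pose: 
        p=np.array(pose[:3]); f0=pose[3]
    f=np.radians(f0); X=np.array([-np.sin(f),np.cos(f),0]);Y=np.array([np.cos(f),np.sin(f),0]);Z=np.array([0,0,-1])
    print("now",p.round(4),"yaw",f0.round(1) if not pose else f0,"tilt z",r[:,2].round(3),"w",round(s["gripper_width"],4),"F",np.round(s["ft_force"],1),"t",round(s["t"],2))
    for w in wps:
        dd=np.array(w[:3])-p; t=(f0-w[3]+180)%360-180
        print("turn %.3f  shift %.4f %.4f %.4f"%(t/60,dd@X/.4,dd@Y/.4,dd@Z/.4))
E
python3 -c "
from h import *
plan([(.4715,.1755,.2,55),(.4715,.1755,.105,55)])"
```

```text
now [0.2023 0.5378 0.2322] yaw 69.4 tilt z [-0.001 -0.002 -1.   ] w 0.0913 F [-0.2  0.5  0.1] t 0.1
turn 0.240  shift -0.9488 -0.6107 0.0805
turn 0.240  shift -0.9488 -0.6107 0.3180
```

arm_command(
  targets=[
    [[0,0,0.24,-0.949,-0.611,0.08,1],[0,0,0.24,-0.949,-0.611,0.08,1],[0,0,0.24,-0.949,-0.611,0.08,1],[0,0,0.24,-0.949,-0.611,0.08,1],[0,0,0.24,-0.949,-0.611,0.08,1],[0,0,0.24,-0.949,-0.611,0.08,1],[0,0,0.24,-0.949,-0.611,0.08,1],[0,0,0.24,-0.949,-0.611,0.08,1],[0,0,0.24,-0.949,-0.611,0.08,1],[0,0,0.24,-0.949,-0.611,0.08,1],[0,0,0.24,-0.949,-0.611,0.08,1],[0,0,0.24,-0.949,-0.611,0.08,1]],
  ],
  squeeze=30,
)

```text
t: 1.1
eef_pos: [0.4746, 0.1711, 0.2001]
orientation: [0.953, 2.992, -0.004]
ft_force: [0.3, 0.4, 0.3]
gripper_width: 0.0913
finger_force: 0.0
```

```bash
python3 -c "
from h import *
plan([(.4715,.1755,.2,55),(.4715,.1755,.105,55)])"
```

```text
now [0.4746 0.1711 0.2001] yaw 54.7 tilt z [ 0.001 -0.003 -1.   ] w 0.0913 F [0.3 0.4 0.3] t 1.1
turn -0.006  shift 0.0127 0.0045 0.0004
turn -0.006  shift 0.0127 0.0045 0.2379
```

arm_command(
  targets=[
    [[0,0,0,0,0,0.03,1],[0,0,0,0,0,0.06,1]],
  ],
)

```text
t: 1.27
eef_pos: [0.4721, 0.1754, 0.1768]
orientation: [0.948, 2.995, 0.001]
ft_force: [-0.9, 0.1, -0.3]
gripper_width: 0.091
finger_force: 0.0
```

```bash
python3 -c "
from h import *
plan([(.4715,.1755,.2,55),(.4715,.1755,.105,55)])"
```

```text
now [0.4721 0.1754 0.1768] yaw 54.9 tilt z [ 0.001  0.001 -1.   ] w 0.091 F [-0.9  0.1 -0.3] t 1.27
turn -0.002  shift 0.0013 -0.0007 -0.0580
turn -0.002  shift 0.0013 -0.0007 0.1795
```

arm_command(
  targets=[
    [[0,0,0,0,0,0.06,1],[0,0,0,0,0,0.12,0.8],[0,0,0,0,0,0.178,0.6],[0,0,0,0,0,0.178,0.3],[0,0,0,0,0,0.178,0],[0,0,0,0,0,0.178,0],[0,0,0,0,0,0.178,0],[0,0,0,0,0,0.178,0]],
  ],
  squeeze=25,
)

```text
t: 1.93
eef_pos: [0.4725, 0.1762, 0.1072]
orientation: [0.944, 2.994, 0.003]
ft_force: [0.1, -0.0, 0.4]
gripper_width: 0.0473
finger_force: 0.0
```

```bash
python3 -c "
from h import *
c=np.array([.5294,.1339]); s=robot.get_state(); print(np.array(s['eef_pos'])[:2]-c,np.linalg.norm(np.array(s['eef_pos'])[:2]-c),s['finger_force'])
a0=144.3
plan([(*(c+.070*np.array([np.cos(np.radians(a0-a)),np.sin(np.radians(a0-a))])),.105,55-a) for a in range(8,96,8)])"
```

```text
[-0.05685922  0.04234467] 0.07089458614632688 0.0
now [0.4725 0.1762 0.1072] yaw 55.0 tilt z [ 0.003  0.001 -1.   ] w 0.0473 F [ 0.1 -0.   0.4] t 1.93
turn 0.133  shift -0.0042 0.0213 0.0054
turn 0.267  shift -0.0095 0.0451 0.0054
turn 0.400  shift -0.0182 0.0679 0.0054
turn 0.533  shift -0.0299 0.0894 0.0054
turn 0.667  shift -0.0445 0.1089 0.0054
turn 0.800  shift -0.0616 0.1263 0.0054
turn 0.933  shift -0.0811 0.1411 0.0054
turn 1.067  shift -0.1024 0.1530 0.0054
turn 1.200  shift -0.1251 0.1619 0.0054
turn 1.333  shift -0.1489 0.1675 0.0054
turn 1.467  shift -0.1732 0.1698 0.0054
```

arm_command(
  targets=[
    [[0,0,0,0,0,0,0],[0,0,0,0,0,0,0],[0,0,0,0,0,0,0],[0,0,0,0,0,0,0],[0,0,0,0,0,0,0],[0,0,0,0,0,0,0]],
  ],
)

```text
t: 2.43
eef_pos: [0.4717, 0.1757, 0.1059]
orientation: [0.945, 2.996, -0.0]
ft_force: [-0.2, -0.4, 3.1]
gripper_width: 0.0196
finger_force: 25.0
```

arm_command(
  targets=[
    [[0,0,0.1,-0.001,0.018,0,0],[0,0,0.2,-0.004,0.036,0,0],[0,0,0.3,-0.009,0.054,0,0],[0,0,0.4,-0.015,0.071,0,0],[0,0,0.5,-0.023,0.0875,0,0],[0,0,0.6,-0.033,0.103,0,0],[0,0,0.7,-0.045,0.117,0,0],[0,0,0.8,-0.058,0.13,0,0],[0,0,0.8,-0.058,0.13,0,0]],
  ],
)

```text
t: 3.18
eef_pos: [0.52, 0.2047, 0.1059]
orientation: [-2.085, -2.348, 0.004]
ft_force: [-2.1, -1.4, 5.5]
gripper_width: 0.0195
finger_force: 25.0
```

```bash
cat > k.py <<'E'
from h import *
c=np.array([.5294,.1339]); s=robot.get_state(); v=np.array(s['eef_pos'])[:2]-c; a=np.degrees(np.arctan2(v[1],v[0])); u=v/np.linalg.norm(v)
F=np.array(s['ft_force'])[:2]; print("r",np.linalg.norm(v),"ang",a,"turned rad",np.radians(144.1-a),"F radial",F@u,"F tang(cw)",F@np.array([u[1],-u[0]]),"grip",s['finger_force'])
plan([(*s['eef_pos'],a-90)])
E
python3 k.py
```

```text
r 0.071442794415212 ang 97.52145426831723 turned rad 0.8129489838086156 F radial -1.0670471298354207 F tang(cw) -2.309306014449704 grip 25.0026555696968
now [0.52   0.2047 0.1059] yaw 6.8 tilt z [-0.003 -0.001 -1.   ] w 0.0195 F [-2.1 -1.4  5.5] t 3.18
turn -0.012  shift 0.0000 0.0000 0.0000
```

arm_command(
  targets=[
    [[0,0,0.1,-0.001,0.018,0,0],[0,0,0.2,-0.004,0.036,0,0],[0,0,0.3,-0.009,0.054,0,0],[0,0,0.4,-0.015,0.071,0,0],[0,0,0.5,-0.023,0.0875,0,0],[0,0,0.6,-0.033,0.103,0,0],[0,0,0.7,-0.045,0.117,0,0],[0,0,0.8,-0.058,0.13,0,0],[0,0,0.8,-0.058,0.13,0,0]],
  ],
)

```text
t: 3.93
eef_pos: [0.5745, 0.1889, 0.1059]
orientation: [-2.859, -1.297, 0.002]
ft_force: [-3.6, 2.5, 5.8]
gripper_width: 0.0197
finger_force: 25.0
```

```bash
python3 k.py
```

```text
r 0.07108445858486806 ang 50.62989278979128 turned rad 1.6313611230102336 F radial -0.3734657452493814 F tang(cw) -4.379204212081196 grip 25.002125255414285
now [0.5745 0.1889 0.1059] yaw -41.2 tilt z [-0.002  0.002 -1.   ] w 0.0197 F [-3.6  2.5  5.8] t 3.93
turn -0.031  shift 0.0000 0.0000 0.0000
```

arm_command(
  targets=[
    [[0,0,0.03,0,0.006,0,0],[0,0,0.06,-0.0005,0.012,0,0],[0,0,0.09,-0.001,0.018,0,0],[0,0,0.09,-0.001,0.018,0,0]],
  ],
)

```text
t: 4.27
eef_pos: [0.5775, 0.186, 0.1059]
orientation: [-2.911, -1.163, 0.005]
ft_force: [-8.1, 9.8, 6.3]
gripper_width: 0.0194
finger_force: 25.0
```

```bash
python3 k.py
```

```text
r 0.07096717973931257 ang 47.27727547292534 turned rad 1.6898753337489223 F radial 1.6999101967952057 F tang(cw) -12.55356880514517 grip 25.00128665997181
now [0.5775 0.186  0.1059] yaw -46.4 tilt z [-0.005  0.005 -1.   ] w 0.0194 F [-8.1  9.8  6.3] t 4.27
turn -0.062  shift 0.0000 0.0000 0.0000
```

arm_command(
  targets=[
    [[0,0,0,0,0.004,0,0],[0,0,0,0,0.004,0,0],[0,0,0,0,0.004,0,0]],
  ],
)

```text
t: 4.52
eef_pos: [0.5779, 0.1857, 0.1059]
orientation: [-2.909, -1.164, 0.006]
ft_force: [-9.1, 11.0, 6.3]
gripper_width: 0.0192
finger_force: 25.0
```

```bash
python3 k.py
```

```text
r 0.07097155401951172 ang 46.86545815724512 turned rad 1.6970629018242671 F radial 1.7817389024721777 F tang(cw) -14.156432654689175 grip 25.00077387870988
now [0.5779 0.1857 0.1059] yaw -46.4 tilt z [-0.006  0.006 -1.   ] w 0.0192 F [-9.1 11.   6.3] t 4.52
turn -0.054  shift 0.0000 0.0000 0.0000
```

arm_command(
  targets=[
    [[0,0,0,0,0.006,0,0],[0,0,0,0,0.006,0,0],[0,0,0,0,0.006,0,0]],
  ],
)

```text
t: 4.77
eef_pos: [0.5786, 0.185, 0.1059]
orientation: [-2.907, -1.163, 0.008]
ft_force: [-11.5, 13.8, 7.1]
gripper_width: 0.019
finger_force: 25.0
```

```bash
python3 k.py
```

```text
r 0.0709489955337841 ang 46.06761629491993 turned rad 1.710987869232085 F radial 1.9268847566933767 F tang(cw) -17.88688389938906 grip 25.00134889734909
now [0.5786 0.185  0.1059] yaw -46.4 tilt z [-0.008  0.008 -1.   ] w 0.019 F [-11.5  13.8   7.1] t 4.77
turn -0.041  shift 0.0000 0.0000 0.0000
```

arm_command(
  targets=[
    [[0,0,0,0,0,0,0.3],[0,0,0,0,-0.004,0,0.6],[0,0,0,0,-0.008,0,1],[0,0,0,0,-0.012,0,1],[0,0,0,0,-0.012,-0.08,1],[0,0,0,0,-0.012,-0.16,1],[0,0,0,0,-0.012,-0.25,1],[0,0,0,0,-0.012,-0.32,1]],
  ],
)

```text
t: 5.43
eef_pos: [0.5804, 0.1836, 0.2362]
orientation: [2.916, 1.167, 0.004]
ft_force: [0.8, 0.2, -0.4]
gripper_width: 0.0694
finger_force: 0.0
```

Run:
```python
from h import *
p,d=viewer.camera("top"); W=pts("top",d); cv2.imwrite("pics/top1.png",p); np.save("pics/top1.npy",d)
q,e=viewer.camera("scene"); V=pts("scene",e); cv2.imwrite("pics/scene1.png",q); np.save("pics/scene1.npy",e)
plan([])
for n,X,im,D in (("top",W,p,d),("scene",V,q,e)):
    near=np.hypot(X[...,0]-.5565,X[...,1]+.0045)<.06
    # dee top: height mask
    m=near&(X[...,2]>.147)&(X[...,2]<.165)
    m0=m&(np.hypot(X[...,0]-.5565,X[...,1]+.0045)<.02)
    P=np.argwhere(m0); w=np.array([ray(n,u,v,.154) for v,u in P])
    print(n,"dee top px",len(P),"mean",w.mean(0).round(4))
    cen=w[:,:2].mean(0); ang=np.degrees(np.arctan2(*(w[:,:2]-cen).T[::-1]))%360; r=np.hypot(*(w[:,:2]-cen).T)
    print([(b,round(1000*r[(ang>=b)&(ang<b+30)].max(),1)) for b in range(0,360,30) if ((ang>=b)&(ang<b+30)).any()])
a=cv2.resize(p[200:260,285:345],None,fx=7,fy=7,interpolation=cv2.INTER_CUBIC)
b=cv2.resize(q[210:270,298:350],None,fx=7,fy=7,interpolation=cv2.INTER_CUBIC)
cv2.imwrite("pics/c2.png",np.hstack([a,b]));
```

```text
now [0.5827 0.1843 0.2395] yaw -46.4 tilt z [ 0.012  0.003 -1.   ] w 0.078 F [0.2 0.2 0.3] t 5.53
top dee top px 109 mean [ 0.5559 -0.0082  0.154 ]
[(0, np.float64(12.5)), (30, np.float64(8.7)), (60, np.float64(9.9)), (90, np.float64(12.4)), (120, np.float64(12.5)), (150, np.float64(12.2)), (180, np.float64(10.2)), (210, np.float64(11.1)), (240, np.float64(10.2)), (270, np.float64(10.6)), (300, np.float64(11.5)), (330, np.float64(12.9))]
scene dee top px 90 mean [ 0.5598 -0.0137  0.154 ]
[(0, np.float64(12.3)), (30, np.float64(10.1)), (60, np.float64(10.2)), (90, np.float64(15.0)), (120, np.float64(14.7)), (150, np.float64(13.3)), (180, np.float64(10.6)), (210, np.float64(10.5)), (240, np.float64(13.0)), (270, np.float64(13.5)), (300, np.float64(14.4)), (330, np.float64(12.8))]
```

View pics/c2.png

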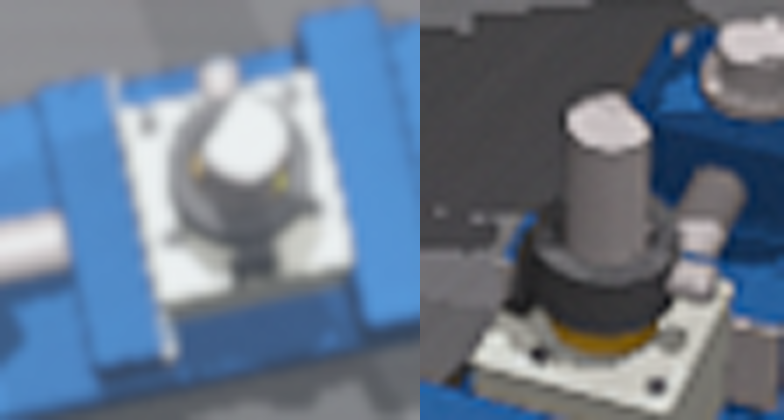

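Picture c2 shows the block against both jaws. In the top half the dee's straight edge runs from (207,150) to (240,100), so the flat faces world yaw ≈57° and the shaft must turn about 45° clockwise to reach the screw at ≈11.5°.

```bash
python3 -c "
from h import *
plan([(.557,-.0085,.22,10)])"
```

```text
now [0.5827 0.1843 0.2395] yaw -46.4 tilt z [ 0.012  0.003 -1.   ] w 0.078 F [0.2 0.2 0.3] t 5.53
turn -0.940  shift -0.3789 0.3046 0.0488
```

arm_command(
  targets=[
    [[0,0,-0.94,-0.379,0.305,0.04,1],[0,0,-0.94,-0.379,0.305,0.04,1],[0,0,-0.94,-0.379,0.305,0.04,1],[0,0,-0.94,-0.379,0.305,0.04,1],[0,0,-0.94,-0.379,0.305,0.04,1],[0,0,-0.94,-0.379,0.305,0.04,1],[0,0,-0.94,-0.379,0.305,0.04,1],[0,0,-0.94,-0.379,0.305,0.04,1],[0,0,-0.94,-0.379,0.305,0.04,1],[0,0,-0.94,-0.379,0.305,0.04,1]],
  ],
)

```text
t: 6.37
eef_pos: [0.5537, -0.0093, 0.217]
orientation: [-2.022, -2.404, 0.001]
ft_force: [0.7, -0.3, 0.2]
gripper_width: 0.0911
finger_force: 0.0
```

arm_command(
  targets=[
    [[0,0,-0.78,0,0,0,0.8],[0,0,-0.78,0,0,0,0.7],[0,0,-0.78,0,0,0,0.6],[0,0,-0.78,0,0,0,0.6],[0,0,-0.78,0,0,0,0.6],[0,0,-0.78,0,0,0,0.6],[0,0,-0.78,0,0,0,0.6],[0,0,-0.78,0,0,0,0.6],[0,0,-0.78,0,0,0,0.6]],
  ],
)

```text
t: 7.12
eef_pos: [0.5538, -0.0088, 0.2174]
orientation: [-0.902, -3.009, 0.0]
ft_force: [-1.1, 0.6, 0.4]
gripper_width: 0.0548
finger_force: 0.0
```

```bash
python3 -c "
from h import *
plan([(.557,-.0085,.141,57)])"
```

```text
now [ 0.5538 -0.0088  0.2174] yaw 56.6 tilt z [-0. -0. -1.] w 0.0548 F [-1.1  0.6  0.4] t 7.12
turn -0.006  shift -0.0061 0.0051 0.1910
```

arm_command(
  targets=[
    [[0,0,0,-0.006,0.005,0.05,0.6],[0,0,0,-0.006,0.005,0.1,0.6],[0,0,0,-0.006,0.005,0.15,0.6],[0,0,0,-0.006,0.005,0.19,0.6],[0,0,0,-0.006,0.005,0.19,0.4],[0,0,0,-0.006,0.005,0.19,0],[0,0,0,-0.006,0.005,0.19,0],[0,0,0,-0.006,0.005,0.19,0],[0,0,0,-0.006,0.005,0.19,0],[0,0,0,-0.006,0.005,0.19,0],[0,0,0,-0.006,0.005,0.19,0],[0,0,0,-0.006,0.005,0.19,0]],
  ],
  squeeze=15,
)

```text
t: 8.12
eef_pos: [0.5571, -0.0094, 0.1428]
orientation: [0.897, 3.009, -0.002]
ft_force: [-1.8, -3.3, 5.8]
gripper_width: 0.0198
finger_force: 15.0
```

```bash
python3 -c "
from h import *
plan([(.557,-.0085,.141,57)]); print(robot.get_state()['torque'])"
```

```text
now [ 0.5571 -0.0094  0.1428] yaw 56.8 tilt z [ 0.001 -0.001 -1.   ] w 0.0198 F [-1.8 -3.3  5.8] t 8.12
turn -0.003  shift 0.0014 0.0016 0.0045
[-0.68018392  0.39390452  0.05489009]
```

arm_command(
  targets=[
    [[0,0,0,0,0,0,0],[0,0,0,0,0,0,0],[0,0,0,0,0,0,0]],
  ],
  squeeze=45,
)

```text
t: 8.37
eef_pos: [0.5572, -0.0093, 0.1428]
orientation: [0.897, 3.009, -0.001]
ft_force: [-2.2, -3.2, 6.7]
gripper_width: 0.0195
finger_force: 45.0
```

```bash
python3 -c "
from h import *
plan([(.5562,-.0081,.1428,11.5)]); print(robot.get_state()['torque'])"
```

```text
now [ 0.5572 -0.0093  0.1428] yaw 56.8 tilt z [ 0.001 -0.001 -1.   ] w 0.0195 F [-2.2 -3.2  6.7] t 8.37
turn 0.755  shift 0.0037 0.0013 0.0001
[-0.72710761  0.38507945  0.0342765 ]
```

arm_command(
  targets=[
    [[0,0,0.08,0,0,0,0],[0,0,0.16,0.001,0,0,0],[0,0,0.24,0.001,0,0,0],[0,0,0.32,0.0015,0,0,0],[0,0,0.4,0.002,0.001,0,0],[0,0,0.48,0.002,0.001,0,0],[0,0,0.56,0.003,0.001,0,0],[0,0,0.64,0.003,0.001,0,0],[0,0,0.72,0.0035,0.001,0,0],[0,0,0.755,0.0035,0.001,0,0],[0,0,0.755,0.0035,0.001,0,0],[0,0,0.755,0.0035,0.001,0,0]],
  ],
)

```text
t: 9.37
eef_pos: [0.5561, -0.0084, 0.1428]
orientation: [1.987, 2.431, -0.001]
ft_force: [-1.8, -4.3, 6.3]
gripper_width: 0.0192
finger_force: 45.0
```

```bash
python3 -c "
from h import *
plan([(.5562,-.0081,.1428,11.5)]); print(robot.get_state()['torque'],robot.get_state()['finger_force'])
p,d=viewer.camera('top');q,e=viewer.camera('scene'); np.save('pics/top2.npy',d);cv2.imwrite('pics/top2.png',p);cv2.imwrite('pics/scene2.png',q)
a=cv2.resize(p[190:260,215:345],None,fx=4,fy=4,interpolation=cv2.INTER_CUBIC)
b=cv2.resize(q[200:270,290:350],None,fx=4,fy=4,interpolation=cv2.INTER_CUBIC)
cv2.imwrite('pics/c3.png',np.hstack([a,b]))"
```

```text
now [ 0.5561 -0.0084  0.1428] yaw 11.5 tilt z [ 0.001 -0.002 -1.   ] w 0.0192 F [-1.8 -4.3  6.3] t 9.37
turn -0.000  shift 0.0006 0.0004 0.0000
[-0.82634174  0.51744948 -0.01203927] 45.001457263715565
```

View pics/c3.png

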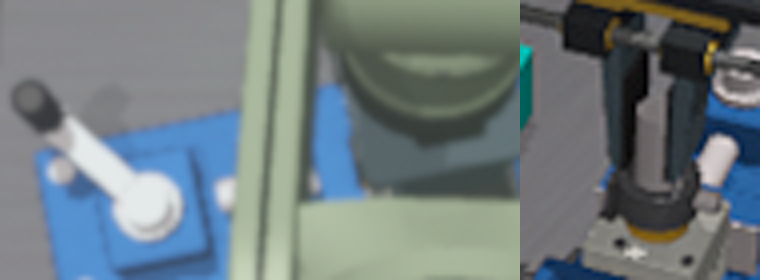

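arm_command(
  targets=[
    [[0,0,0,0,0,0,0.3],[0,0,0,0,0,0,0.6],[0,0,0,0,0,0,0.7],[0,0,0,0,0,0,0.8],[0,0,0,0,0,-0.1,0.8],[0,0,0,0,0,-0.2,0.8],[0,0,0.2,0.1,0,-0.24,1],[0,0,0.4,0.2,0,-0.24,1],[0,0,0.6,0.3,0,-0.24,1],[0,0,0.75,0.4,0,-0.24,1],[0,0,0.75,0.5,0,-0.24,1],[0,0,0.75,0.5,0,-0.24,1]],
  ],
)

```text
t: 10.47
eef_pos: [0.5149, 0.1931, 0.2376]
orientation: [-2.7, -1.6, -0.002]
ft_force: [-0.3, 0.4, 0.3]
gripper_width: 0.091
finger_force: 0.0
```

Run:
```python
from h import *
p,d=viewer.camera("top"); W=pts("top",d); cv2.imwrite("pics/top3.png",p)
q,e=viewer.camera("scene"); V=pts("scene",e); cv2.imwrite("pics/scene3.png",q)
plan([(.558,-.0085,.22,-78.5)])
for n,X in (("top",W),("scene",V)):
    m0=(X[...,2]>.149)&(X[...,2]<.165)&(np.hypot(X[...,0]-.558,X[...,1]+.0085)<.02)
    P=np.argwhere(m0); w=np.array([ray(n,u,v,.154) for v,u in P])[:,:2]
    print(n,len(P),"mean",w.mean(0).round(4),"ext",w.min(0).round(4),w.max(0).round(4))
    g=w-w.mean(0)
    for a in range(0,180,15):
        t=g@[np.cos(np.radians(a)),np.sin(np.radians(a))]; print(a,(t.min()*1e3).round(1),(t.max()*1e3).round(1),end=" | ")
    print()
a=cv2.resize(p[200:260,285:345],None,fx=7,fy=7,interpolation=cv2.INTER_CUBIC)
b=cv2.resize(q[210:270,298:350],None,fx=7,fy=7,interpolation=cv2.INTER_CUBIC)
cv2.imwrite("pics/c4.png",np.hstack([a,b]));
```

```text
now [0.5155 0.1909 0.2375] yaw -28.3 tilt z [-0.     0.001 -1.   ] w 0.0912 F [-0.8 -1.1 -0.6] t 10.57
turn 0.836  shift -0.3884 0.3301 0.0437
top 109 mean [ 0.5556 -0.0074] ext [ 0.5444 -0.0179] [0.5662 0.0037]
0 -11.2 10.6 | 15 -11.5 9.7 | 30 -10.9 10.3 | 45 -11.0 11.2 | 60 -10.8 11.9 | 75 -10.8 11.9 | 90 -10.4 11.1 | 105 -11.8 11.6 | 120 -12.3 11.6 | 135 -12.1 11.6 | 150 -12.5 10.9 | 165 -11.9 10.7 | 
scene 78 mean [ 0.5584 -0.0119] ext [ 0.5476 -0.0256] [0.5686 0.0007]
0 -10.8 10.2 | 15 -10.5 9.6 | 30 -9.4 10.0 | 45 -10.6 11.3 | 60 -11.3 11.8 | 75 -12.7 12.3 | 90 -13.7 12.7 | 105 -13.7 12.9 | 120 -12.9 12.3 | 135 -13.1 12.4 | 150 -13.0 12.1 | 165 -12.0 11.4 |
```

View pics/c4.png

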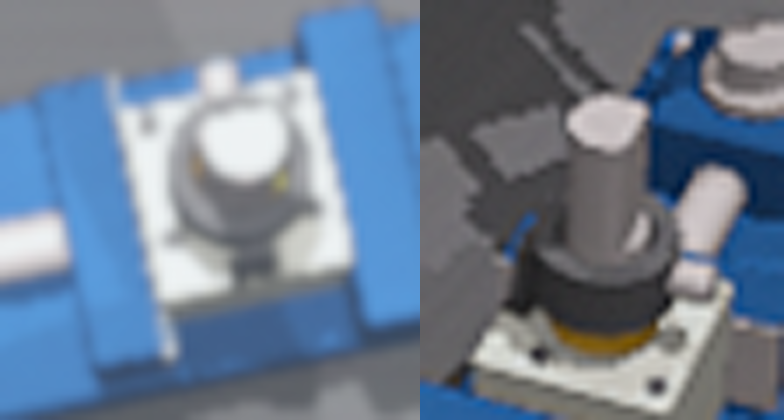

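c4 shows the flat's edge in the top half running from (200,120) to (275,103), so its normal is at about 12–13° in yaw, in line with the screw at (217,75). The flat is aligned; next is the collar.

arm_command(
  targets=[
    [[0,0,0.836,-0.388,0.331,0.04,1],[0,0,0.836,-0.388,0.331,0.04,1],[0,0,0.836,-0.388,0.331,0.04,1],[0,0,0.836,-0.388,0.331,0.04,1],[0,0,0.836,-0.388,0.331,0.04,1],[0,0,0.836,-0.388,0.331,0.04,1],[0,0,0.836,-0.388,0.331,0.04,1],[0,0,0.836,-0.388,0.331,0.04,1],[0,0,0.836,-0.388,0.331,0.04,1],[0,0,0.836,-0.388,0.331,0.04,1]],
  ],
)

```text
t: 11.4
eef_pos: [0.5582, -0.0115, 0.2217]
orientation: [3.126, 0.315, -0.0]
ft_force: [-0.4, 0.1, -0.2]
gripper_width: 0.0914
finger_force: 0.0
```

```bash
python3 -c "
from h import *
plan([(.5577,-.0082,.105,-78.5)])"
```

```text
now [ 0.5582 -0.0115  0.2217] yaw -78.5 tilt z [-0. -0. -1.] w 0.0914 F [-0.4  0.1 -0.2] t 11.4
turn -0.000  shift 0.0004 -0.0082 0.2918
```

arm_command(
  targets=[
    [[0,0,0,0,-0.008,0.05,1],[0,0,0,0,-0.008,0.1,1],[0,0,0,0,-0.008,0.15,1],[0,0,0,0,-0.008,0.2,1],[0,0,0,0,-0.008,0.25,1],[0,0,0,0,-0.008,0.29,1],[0,0,0,0,-0.008,0.29,0.8],[0,0,0,0,-0.008,0.29,0.6],[0,0,0,0,-0.008,0.29,0],[0,0,0,0,-0.008,0.29,0],[0,0,0,0,-0.008,0.29,0],[0,0,0,0,-0.008,0.29,0]],
  ],
  squeeze=20,
)

```text
t: 12.4
eef_pos: [0.5582, -0.008, 0.1067]
orientation: [3.126, 0.309, 0.003]
ft_force: [0.0, 0.4, 0.8]
gripper_width: 0.0538
finger_force: 0.0
```

arm_command(
  targets=[
    [[0,0,0,0,0,0,0],[0,0,0,0,0,0,0],[0,0,0,0,0,0,0]],
  ],
  squeeze=40,
)

```text
t: 12.65
eef_pos: [0.5579, -0.0077, 0.1062]
orientation: [-3.126, -0.309, -0.001]
ft_force: [-0.3, 1.7, 3.1]
gripper_width: 0.0428
finger_force: 40.0
```

```bash
python3 -c "
from h import *
plan([(.5577,-.0082,.137,-78.5)]); s=robot.get_state(); print(s['finger_force'],s['torque'])"
```

```text
now [ 0.5579 -0.0077  0.1062] yaw -78.7 tilt z [ 0.001  0.001 -1.   ] w 0.0428 F [-0.3  1.7  3.1] t 12.65
turn -0.004  shift -0.0006 0.0012 -0.0769
40.000542998313904 [0.24489112 0.26345277 0.00194163]
```

arm_command(
  targets=[
    [[0,0,0,0,0,-0.01,0],[0,0,0,0,0,-0.025,0],[0,0,0,0,0,-0.04,0],[0,0,0,0,0,-0.055,0],[0,0,0,0,0,-0.07,0],[0,0,0,0,0,-0.08,0],[0,0,0,0,0,-0.08,0],[0,0,0,0,0,-0.08,0],[0,0,0,0,0,-0.08,0]],
  ],
)

```text
t: 13.4
eef_pos: [0.5578, -0.0077, 0.1377]
orientation: [-3.126, -0.309, -0.001]
ft_force: [1.2, 3.6, -2.1]
gripper_width: 0.0425
finger_force: 40.0
```

Run:
```python
from h import *
q,e=viewer.camera("scene"); cv2.imwrite("pics/scene4.png",q)
plan([]); s=robot.get_state(); print(s['finger_force'],s['dq'])
b=cv2.resize(q[190:280,285:365],None,fx=6,fy=6,interpolation=cv2.INTER_CUBIC); cv2.imwrite("pics/c5.png",b)
```

```text
now [ 0.5578 -0.0077  0.1376] yaw -78.7 tilt z [ 0.     0.001 -1.   ] w 0.043 F [ 1.5  3.3 -1.4] t 13.45
39.999616742134094 [-0.00204985  0.00234965 -0.00132478  0.00115716  0.0017217  -0.00168758]
```

View pics/c5.png

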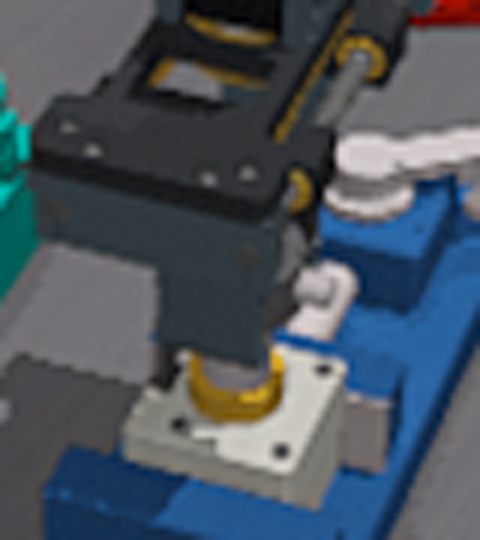

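c5 shows the collar up between the fingers with the screw at (315,280). The brass boss and bare shaft are exposed at (235,385), the block is still in the jaws, and the lift measures 31.5 mm.

```bash
python3 -c "
from workcell import robot
print(robot.hand_in())"
```

```text
the job is handed in; nothing more can be done
None
```

I clamped the block (about 18 N at the knob), turned the flat under the set screw, and handed the job in at about 13.5 s with the collar held up 31.5 mm, within the flat's length; no verdict came back.

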